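# Crack open the drying box

## Task

The turned blanks in the drying box should be aired slowly. Turn both brass turnbuttons at its sides clear of the clear-panelled lid, then take the lid by its black handle, pull until the sticking seal lets go, and hold the lid's front edge about three centimetres open, never letting it swing wide (a hand's width or more). Finish like that, still holding the lid up by its handle, and leave the tools and tins around the box where they are.

Things in the scene. Friction and masses are not known exactly. Their poses are not given: they have to be found in the camera images.
- dry_box: plywood drying box fixed to the bench, 170 mm deep (x), 250 mm wide (y), walls 105 mm high; origin: centre of its underside; x points from its front (hygrometer, robot side) to the hinge side, y to the left. A wooden cleat on each side wall (44 mm along x, 34 mm out, top at z = 120 mm) carries a turnbutton. Lid top at z = 122 mm
- button_left_grip (a point): pivot axis of the left turnbutton, at mid-height of its brass grip fin: 10 mm thick (point x), 30 mm long (point y), centred on the pivot, from 12 mm below to 13 mm above this point. Under it a bar (12 mm wide, 6 thick, underside 18 mm below this point, 1 mm over the lid) points to the right (box -y) when latched, tip 30 mm from the pivot; lid edge 17 mm from the pivot
- button_left (a joint): angle of the left turnbutton (rad) about the vertical, positive counter-clockwise seen from above; at the start within 0.3 of 0: bar over the lid's rim, lid locked. Turns either way to +-1.75, stays where left (0.04 N m friction); beyond +-1.1 the bar is clear of the lid, +-1.57 is at right angles
- button_right_grip (a point): pivot axis of the right turnbutton, at mid-height of its brass grip fin: 10 mm thick (point x), 30 mm long (point y), centred on the pivot, from 12 mm below to 13 mm above this point. Under it a bar (12 mm wide, 6 thick, underside 18 mm below this point, 1 mm over the lid) points to the left (box +y) when latched, tip 30 mm from the pivot; lid edge 17 mm from the pivot
- button_right (a joint): angle of the right turnbutton (rad) about the vertical, positive counter-clockwise seen from above; at the start within 0.3 of 0: bar over the lid's rim, lid locked. Turns either way to +-1.75, stays where left (0.04 N m friction); beyond +-1.1 the bar is clear of the lid, +-1.57 is at right angles
- lid: lid of the drying box: wooden frame 170x250 mm, 14 mm thick, with a clear panel and a black bow handle on its front rail; origin: middle of the hinge line, on the lid's underside at the back of the box, 108 mm above the bench; x points back, y left along the hinge, z up while shut. It turns about its y axis
- handle_grip (a point): middle of the black handle's round bar (12 mm thick, 80 mm long, along the lid's y, a leg at each end), 30 mm above the lid's top face, 156 mm in front of the hinge line; the round bar can roll between the fingers as the lid tilts
- lid_angle (a joint): opening angle of the lid (rad), 0 shut, growing as the front edge rises, to 1.3. Weighs 0.3 to 0.6 kg, falls shut. A rubber bulb seal at the front holds it: it takes about 14 to 18 N of upward pull at the handle near 0.015 rad, none at 0.05; then the bulb pushes it on (up to 10 N) until 0.08; beyond, only the lid's weight (1.5 to 3.5 N at the handle). Dropped, it may rest at 0.08
- lid_front (a point): middle of the lower front edge of the lid, 170 mm from the hinge line; its height above its shut position is how far the lid is open (30 mm is 0.18 rad)
- old_skew: skew chisel with orange wooden handle, 310x34x34 mm, lying at the left front; origin: centre of its underside
- wax_tin: green-lidded wax tin, 69 mm across, 35 mm high, at the left; origin: centre of its underside
- glue_bottle: yellow glue bottle with orange nozzle, 62 mm across, 187 mm high, at the far left; origin: centre of its underside
- abrasive_roll: brown roll of abrasive, 62 mm across, 35 mm high, at the left; origin: centre of its underside
- calipers: grey steel outside calipers, 156x88x10 mm, lying flat at the left; origin: centre of its underside
- sand_block: brown sanding block, 52x98x24 mm, left of the box; origin: centre of its underside
- stop_board: pale square-sawn board, 45x285x58 mm, lying left of the box; origin: centre of its underside
- masking_tape: cream roll of masking tape, 68 mm across, 24 mm high, at the far right; origin: centre of its underside
- pencil: flat red carpenter's pencil, 14x166x8 mm, lying in front of the box; origin: centre of its underside
- mag_lamp: work lamp, fixed, to keep clear of: its base sits on a wooden post at the right (x 0.42 to 0.58, y -0.60 to -0.48, up to z 0.27), a thin pole rises from it above 1 m, and a black cable hangs from the post over the bench edge (x under 0.43, y -0.36 to -0.62, z 0.1 to 0.21); between the arm's start and the box
- wood_lathe: bench lathe, fixed, behind the work, to keep clear of: bed front at x 0.66, top at z 0.16; tailstock levers stick out toward the robot to x 0.55 at y 0.09 to 0.15, z 0.20 to 0.27, and to x 0.65 at y 0.01 to 0.08, z 0.26 to 0.36

How it is judged:
By the outcome, as a careful person would: the job done as asked, in the order asked, and still so for the second after the job is handed in, while the arm keeps its last pose, push and grip.
It also fails if it takes over 64 s, if anything falls off the work surface, if the arm or the gripper's body presses on something with over 40 N, if the wrist force passes 120 N, or if a joint passes its speed limit or range.

## Robot

A 7-joint arm with a two-finger parallel gripper is mounted at the origin on a cart in front of the work surface, level with it; the furniture and walls round the work are solid. World frame = base frame: x ahead of the robot, y to its left, z up, the work surface at z = 0. Lengths are in m, angles in rad, forces in N, time in s.
With the tool pointing down it reaches from about 0.35 to 0.9 m from the base axis. Payload 19.9 kg.
Tool frame: the origin (TCP) lies between the finger pads, 19 mm behind the fingertips; this is the grasp point; z points along the fingers, y is the line along which they close (so a half turn about z gives the same grasp; the last joint's range is limited). The gripper opens to 94 mm and grips with 3 to 60 N. Pads are 16 mm wide; open, the fingers measure 119 mm over their backs; the gripper's body (75 mm by 177 mm) begins 78 mm behind the grasp point.
Start: joints at [1.214, 0.417, -0.01, 1.614, 0.005, 1.111, -0.053], TCP at [0.194, -0.594, 0.224] pointing down, gripper open.
Joint ranges: [-2.81, 2.81], [-0.39, 2.02], [-1.27, 1.25], [0.06, 2.57], [-1.19, 4.33], [0.19, 2], [-2.82, 2.82]. Speed limits (rad/s): [1.89, 1.89, 2.39, 2.39, 3.01, 3.01, 3.01].

## Interface

Orientations are given as a unit quaternion [w, x, y, z].
In Python, from cell import readout, cams, order gives the robot as it stands.
- The arm moves only by the tool jog_arm, never from a script. Its argument "increments" is a list of rows, each a list of 7 numbers: the turn, a rotation vector about the tool's x, y, z each as a share of 2 pi rad, from -1 to 1, then the shift along the tool's x, y, z each as a share of 0.4 m, from -1 to 1, then the opening, from 0 (shut) to 1 (fully open). A call has 1 to 10 rows; each row is the pose to reach, as a shift and turn from the pose commanded when the call began, along the tool's axes at that moment, turning the shorter way round; what a row does not reach only later rows make up. A row lasts 1/12 s, in which the tool goes at most 41.7 mm and 7.16 degrees, less where a joint would pass 70% of its speed; a pose out of reach is approached as far as the arm can. A call with a number of a shift or a turn outside -1 to 1 is refused whole. A call with a gripper value outside its range is refused whole. The fingers move at their own pace and stop on an object; "grip_force" is the grip in N (left out, the last holds). Time passes only in rows, so rows that repeat a pose let the fingers close. It gives the time, the measured TCP pose, the force, the opening and the grip force at its end, in the units of the state.
- readout.get_obs(): the state, without advancing time (a new reading comes with each control period).
- cams.read_camera(name): name is "side" or "top" or "wrist"; returns a dict with "color" (480x640x3 uint8, red, green, blue), "mtx" (3x3 intrinsics, pixels), "origin" and "rotation" of the camera in the world. Camera axes: x right, y down, z forward; pixel columns grow to the right and rows downward; lengths in m; the calibration is good to about 2 mm. A picture is of the moment at which its call begins. There is no depth.
- order.close_job(): hands the job in; it is judged then, once.
The state is a dict: "t": time; "qpos": joint angles; "joint_vel": joint speeds; "effort": joint torques, N m; "tool_pos": TCP position; "tcp_rot": TCP orientation; "ft_force": force on the tool from outside, world axes, zero at the start; "torque": the same for the moment, N m; "finger_gap": finger opening in m; "finger_force": force on a finger pad.
Only numpy, scipy, OpenCV 4.12 (cv2) and the standard library are available. Lean on these libraries where they do the work, as an engineer would, in place of code of your own. Each camera call takes 0.05 s, during which the arm holds its last target. There are 200 camera calls.

## Working session

There is one attempt and no reset: what is moved stays moved. The work goes in short steps, Python scripts to look and compute and a tool call to move; the robot and the scene stay as the last step left them, time stands still between calls to the robot, and variables do not carry over. Pictures are saved under pics/ and viewed, at most 10 in all, crops included, and the job is handed in when it is done.

Besides the shell and the picture viewer there is one more tool, called after "Request:" as name(argument=value, ...), one argument or row to a line, values as JSON. jog_arm: Moves the arm, as the interface text tells. Shift numbers are shares of 0.4 m and turn numbers shares of 2 pi rad, none past 1 either way. Its arguments: {"type":"object","properties":{"increments":{"type":"array"},"grip_force":{"type":"number"}},"required":["increments"]}

```bash
mkdir -p pics; ls
python3 - <<'E'
from cell import readout,cams
import cv2,numpy as np
print(readout.get_obs())
for n in ["side","top"]:
    c=cams.read_camera(n); cv2.imwrite(f"pics/{n}0.png",c["color"][:,:,::-1]); print(n,c["mtx"],c["origin"],c["rotation"])
E
```

```text
pics
{'t': 0.0, 'qpos': array([ 1.21349523,  0.41796283, -0.01030178,  1.61416236,  0.00471369,
        1.11069842, -0.05303802]), 'joint_vel': array([-0.00021148, -0.00091752,  0.00192771, -0.00044016,  0.00025681,
       -0.00110574,  0.00054203]), 'effort': array([-9.26543435e-04, -8.51235867e+01,  6.37606345e-01, -4.25992656e+01,
       -4.91078245e-02,  1.85157568e-02,  9.63310481e-05]), 'tool_pos': array([ 0.19398781, -0.59376487,  0.22363721]), 'tcp_rot': array([-5.85947462e-04,  9.87561362e-01,  1.57232919e-01, -1.45678916e-04]), 'ft_force': array([-0.05685634, -0.12705626,  0.36752355]), 'torque': array([-0.03258814,  0.00439999, -0.00862316]), 'finger_force': 0.0, 'finger_gap': 0.0939511338756889}
side [[528.63467743   0.         326.8469436 ]
 [  0.         528.63467743 241.53776042]
 [  0.           0.           1.        ]] [0.22082602 1.50838774 1.41892554] [ 0.04418861 -0.10440117  0.90324721 -0.41387467]
top [[608.72939683   0.         322.58113775]
 [  0.         608.72939683 238.90528044]
 [  0.           0.           1.        ]] [-0.02780105 -0.04447767  1.78442904] [-0.13307415  0.75635777 -0.63004455  0.11514366]
```

View pics/top0.png

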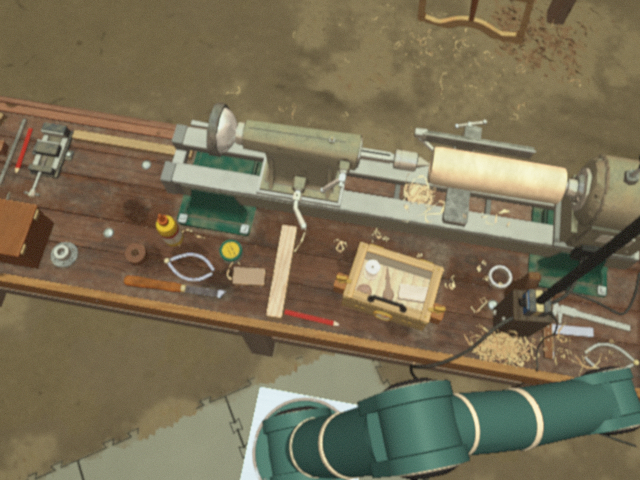

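View pics/side0.png

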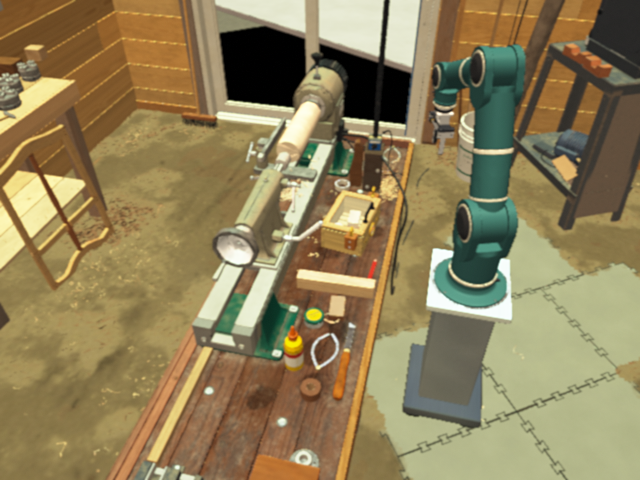

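The top view shows the box centred near (395,283), the handle at (387,302), and the turnbuttons near (342,282) and (438,315). The side view confirms the layout. I'll zoom in on the box and compute rough positions.

```bash
cat > h.py <<'E'
import numpy as np,cv2
from scipy.spatial.transform import Rotation as R
from cell import readout,cams
def rot(q):
    q=np.asarray(q)
    return R.from_quat(q[[1,2,3,0]]) if q.shape==(4,) else R.from_matrix(q)
def ray(c,u,v):
    return np.array(c["origin"]),rot(c["rotation"]).apply(np.linalg.inv(c["mtx"])@[u,v,1])
def onz(c,u,v,z):
    o,d=ray(c,u,v); return (o+d*(z-o[2])/d[2]).round(4)
def proj(c,p):
    k=c["mtx"]@rot(c["rotation"]).inv().apply(np.array(p)-c["origin"]); return (k[:2]/k[2]).round(1)
def inc(dp,yaw_deg_world=0):
    "world shift -> tool shares from the current pose"
    o=readout.get_obs(); r=rot(o["tcp_rot"]); return (r.inv().apply(dp)/.4).round(4)
E
python3 - <<'E'
from h import *
c=cams.read_camera("top")
im=c["color"][:,:,::-1][225:345,320:460]
cv2.imwrite("pics/topc.png",cv2.resize(im,None,fx=5,fy=5,interpolation=cv2.INTER_CUBIC))
for u,v,z in [(387,302,.152),(342,282,.141),(438,315,.141)]: print(onz(c,u,v,z))
print(rot(readout.get_obs()["tcp_rot"]).as_matrix().round(3))
E
```

```text
[ 0.4171 -0.1545  0.152 ]
[ 0.4543 -0.0227  0.141 ]
[ 0.4092 -0.2987  0.141 ]
[[ 0.951  0.311 -0.   ]
 [ 0.311 -0.951  0.001]
 [-0.    -0.001 -1.   ]]
```

View pics/topc.png

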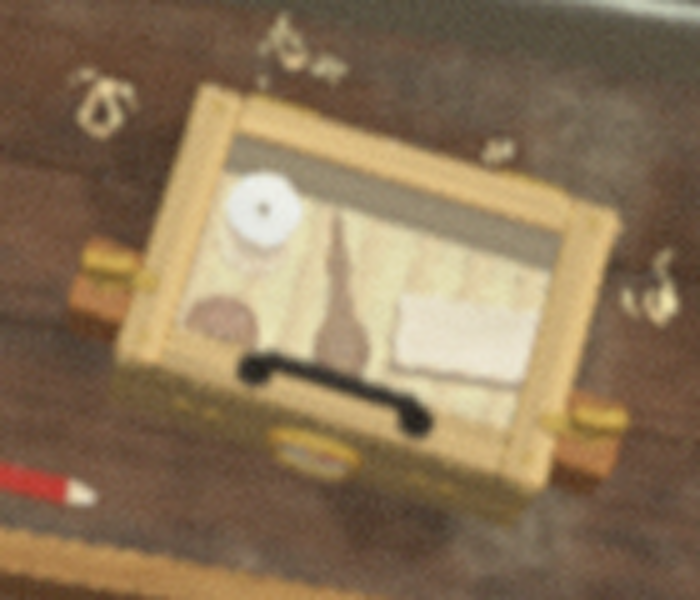

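The crop shows the left fin at crop (113,264), the right fin at (598,417), the handle bar running from (262,360) to (412,408), and the lid corners at (205,85), (617,210), (548,488) and (120,360).

Run:
```python
from h import *
c=cams.read_camera("top")
def P(u,v,z): return onz(c,320+(u-2)/5,225+(v-2)/5,z)
for n,u,v,z in [("L",113,264,.15),("R",598,417,.15),("H1",262,360,.155),("H2",412,408,.155),("TL",205,85,.122),("TR",617,210,.122),("BR",548,488,.122),("BL",120,360,.122),
 ("Lf1",85,262,.15),("Lf2",140,268,.15),("Rf1",570,419,.15),("Rf2",628,417,.15)]: print(n,P(u,v,z))
L=P(113,264,.15);Rr=P(598,417,.15)
d=L-Rr; print(np.linalg.norm(d[:2]),np.degrees(np.arctan2(-d[0],d[1])))
```

```text
L [ 0.4649 -0.0211  0.15  ]
R [ 0.4269 -0.2983  0.15  ]
H1 [ 0.4239 -0.1114  0.155 ]
H2 [ 0.412  -0.1965  0.155 ]
TL [ 0.5899 -0.0551  0.122 ]
TR [ 0.5576 -0.2996  0.122 ]
BR [ 0.3895 -0.28    0.122 ]
BL [ 0.4186 -0.0341  0.122 ]
Lf1 [ 0.4632 -0.0055  0.15  ]
Lf2 [ 0.4653 -0.0364  0.15  ]
Rf1 [ 0.423  -0.2833  0.15  ]
Rf2 [ 0.4299 -0.3146  0.15  ]
0.2797924945383632 -7.805746371864162
```

Request:
jog_arm(
  increments=[
    [0,0,0,0,0,-0.1,0.5],
    [0,0,0,0,0,-0.2,0.5],
    [0,0,0,0,0,-0.25,0.5],
    [0,0,-0.06,0.2,-0.13,-0.25,0.5],
    [0,0,-0.1,0.4,-0.26,-0.25,0.5],
    [0,0,-0.14,0.6,-0.4,-0.25,0.5],
    [0,0,-0.18,0.78,-0.522,-0.25,0.5],
    [0,0,-0.22,0.78,-0.522,-0.2,0.5],
    [0,0,-0.22,0.78,-0.522,-0.2,0.5],
    [0,0,-0.22,0.78,-0.522,-0.2,0.5],
  ],
  grip_force=20,
)

```text
t: 1.03
tool_pos: [0.3748, -0.3635, 0.3123]
tcp_rot: [0.0, 0.826, 0.563, -0.0]
ft_force: [0.9, -1.5, -0.3]
finger_gap: 0.0474
finger_force: 0.0
```

Request:
jog_arm(
  increments=[
    [0,0,0,0,0,0,0.5],
    [0,0,0,0,0,0,0.5],
  ],
)

```text
t: 1.2
tool_pos: [0.3752, -0.3635, 0.3123]
tcp_rot: [-0.0, 0.827, 0.563, 0.0]
ft_force: [-1.5, 0.1, 0.2]
finger_gap: 0.0469
finger_force: 0.0
```

```bash
cat >> h.py <<'E'
def plan(p,yaw):
    "shares to reach world p with tool y heading yaw (deg), tool down"
    o=readout.get_obs(); r=rot(o["tcp_rot"]); y=np.radians(yaw)
    ty=np.array([np.cos(y),np.sin(y),0]); tz=np.array([0,0,-1.]); T=R.from_matrix(np.c_[np.cross(ty,tz),ty,tz])
    m=r.as_matrix()[:,1]; print("heading",np.degrees(np.arctan2(m[1],m[0])).round(2),"q7",o["qpos"][6].round(2))
    print("shift",(r.inv().apply(np.array(p)-o["tool_pos"])/.4).round(4),"turn",((r.inv()*T).as_rotvec()/(2*np.pi)).round(4))
E
python3 - <<'E'
from h import *
plan([.427,-.298,.26],10)
E
```

```text
heading -21.54 q7 0.29
shift [0.1999 0.0603 0.1308] turn [-0.     -0.     -0.0876]
```

Request:
jog_arm(
  increments=[
    [0,0,-0.02,0.1,0.03,0.0,0.5],
    [0,0,-0.04,0.2,0.06,0.05,0.5],
    [0,0,-0.06,0.2,0.06,0.1,0.5],
    [0,0,-0.08,0.2,0.06,0.13,0.5],
    [0,0,-0.088,0.2,0.06,0.13,0.5],
    [0,0,-0.088,0.2,0.06,0.13,0.5],
    [0,0,-0.088,0.2,0.06,0.13,0.5],
  ],
)

```text
t: 1.78
tool_pos: [0.4256, -0.3009, 0.2604]
tcp_rot: [-0.0, 0.645, 0.764, -0.0]
ft_force: [0.3, 0.2, 1.0]
finger_gap: 0.0469
finger_force: 0.0
```

Run:
```python
from h import *
c=cams.read_camera("wrist"); cv2.imwrite("pics/w1.png",c["color"][:,:,::-1])
print(readout.get_obs()["tool_pos"],c["origin"],proj(c,[.427,-.298,.154]),proj(c,[.418,-.154,.158]))
```

```text
[ 0.42570206 -0.3007885   0.26062375] [ 0.41162283 -0.22165695  0.42114962] [323.  235.7] [349.8  -1.5]
```

View pics/w1.png

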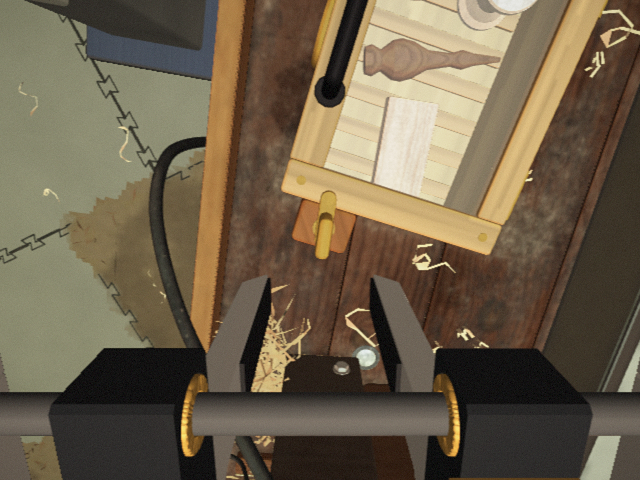

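The fin's top spans about (325,207) to (322,256), with the bar tip at (329,193), so the pivot sits near (323.5,231).

Run:
```python
from h import *
c=cams.read_camera("wrist")
p=onz(c,323.5,231,.154); a=onz(c,322,254,.154); b=onz(c,329,194,.127); b2=onz(c,326,209,.154)
for q in (b2,b): d=q-a; print(np.degrees(np.arctan2(-d[0],d[1])))
d=p-onz(c,323.5,231,.154); print(p)
# box edges: lid right edge front corner / back corner
f=onz(c,283,190,.122); g=onz(c,497,253,.122); e=g-f; print("box yaw",np.degrees(np.arctan2(e[1],e[0])),f,g)
plan([p[0],p[1],.151],8)
```

```text
4.853096386992434
1.531607792011014
[ 0.427  -0.2946  0.154 ]
box yaw -7.083677409817337 [ 0.3939 -0.2773  0.122 ] [ 0.5645 -0.2985  0.122 ]
heading 9.69 q7 0.64
shift [0.0145 0.0053 0.2743] turn [0.0001 0.0001 0.0047]
```

Request:
jog_arm(
  increments=[
    [0,0,0.013,0.01,0.004,0.08,0.5],
    [0,0,0.013,0.01,0.004,0.16,0.5],
    [0,0,0.013,0.01,0.004,0.22,0.5],
    [0,0,0.013,0.01,0.004,0.25,0.5],
    [0,0,0.013,0.01,0.004,0.274,0.5],
    [0,0,0.013,0.01,0.004,0.274,0.2],
    [0,0,0.013,0.01,0.004,0.274,0],
    [0,0,0.013,0.01,0.004,0.274,0],
    [0,0,0.013,0.01,0.004,0.274,0],
    [0,0,0.013,0.01,0.004,0.274,0],
  ],
  grip_force=10,
)

```text
t: 2.72
tool_pos: [0.4272, -0.2959, 0.1516]
tcp_rot: [0.001, 0.674, 0.739, 0.0]
ft_force: [-1.0, 0.3, 0.6]
finger_gap: 0.0169
finger_force: 0.0
```

Request:
jog_arm(
  increments=[
    [0,0,0,0,0,0,0],
    [0,0,0,0,0,0,0],
  ],
)

```text
t: 2.88
tool_pos: [0.4276, -0.2956, 0.1513]
tcp_rot: [0.001, 0.674, 0.739, 0.0]
ft_force: [2.0, 2.2, 4.6]
finger_gap: 0.0099
finger_force: 10.0
```

Request:
jog_arm(
  increments=[
    [0,0,-0.015,0,0,0,0],
    [0,0,-0.03,0,0,0,0],
    [0,0,-0.045,0,0,0,0],
    [0,0,-0.06,0,0,0,0],
    [0,0,-0.075,0,0,0,0],
    [0,0,-0.09,0,0,0,0],
  ],
)

```text
t: 3.38
tool_pos: [0.4253, -0.2966, 0.1511]
tcp_rot: [-0.001, 0.44, 0.898, -0.001]
ft_force: [-14.0, -3.3, 13.1]
finger_gap: 0.0096
finger_force: 10.0
```

Request:
jog_arm(
  increments=[
    [0,0,-0.015,0,0,0,0],
    [0,0,-0.03,0,0,0,0],
    [0,0,-0.045,0,0,0,0],
    [0,0,-0.06,0,0,0,0],
    [0,0,-0.075,0,0,0,0],
    [0,0,-0.09,0,0,0,0],
    [0,0,-0.105,0,0,0,0],
    [0,0,-0.12,0,0,0,0],
    [0,0,-0.127,0,0,0,0],
    [0,0,-0.127,0,0,0,0],
  ],
)

```text
t: 4.22
tool_pos: [0.4242, -0.2994, 0.1509]
tcp_rot: [-0.002, 0.058, 0.998, -0.002]
ft_force: [-15.4, -17.8, 6.8]
finger_gap: 0.0111
finger_force: 10.0
```

Run:
```python
from h import *
plan([.427,-.298,.26],83); print(readout.get_obs()["torque"])
```

```text
heading 83.32 q7 1.75
shift [-0.0057  0.003  -0.2729] turn [-0.0007 -0.0005  0.0009]
[-4.43856015  3.5378585  -0.0606313 ]
```

Request:
jog_arm(
  increments=[
    [0,0,0,0,0,0,0.4],
    [0,0,0,0,0,0,0.4],
    [0,0,0,0,0,0,0.4],
    [0,0,0,0,0,-0.1,0.4],
    [0,0,0,0,0,-0.2,0.5],
    [0,0,0,0,0,-0.28,0.5],
    [0,0,0,0,0,-0.28,0.5],
  ],
)

```text
t: 4.8
tool_pos: [0.4292, -0.2962, 0.2686]
tcp_rot: [0.003, 0.058, 0.998, -0.002]
ft_force: [0.1, 0.6, -0.2]
finger_gap: 0.0467
finger_force: 0.0
```

Run:
```python
from h import *
plan([.465,-.021,.26],5)
```

```text
heading 83.39 q7 1.84
shift [-0.0096  0.6938  0.0187] turn [1.000e-04 1.300e-03 2.178e-01]
```

Request:
jog_arm(
  increments=[
    [0,0,0.019,0,0.08,0,0.5],
    [0,0,0.038,0,0.16,0,0.5],
    [0,0,0.057,0,0.24,0,0.5],
    [0,0,0.076,0,0.32,0,0.5],
    [0,0,0.095,0,0.4,0,0.5],
    [0,0,0.114,0,0.48,0,0.5],
    [0,0,0.133,0,0.56,0,0.5],
    [0,0,0.152,-0.01,0.64,0,0.5],
    [0,0,0.171,-0.01,0.694,0,0.5],
    [0,0,0.19,-0.01,0.694,0,0.5],
  ],
)

```text
t: 5.63
tool_pos: [0.4634, -0.0155, 0.263]
tcp_rot: [0.0, 0.598, 0.802, 0.001]
ft_force: [-0.4, 0.4, -0.4]
finger_gap: 0.0471
finger_force: 0.0
```

Request:
jog_arm(
  increments=[
    [0,0,0.018,0,0,0,0.5],
    [0,0,0.03,0,0,0,0.5],
    [0,0,0.03,0,0,0,0.5],
  ],
)

```text
t: 5.88
tool_pos: [0.463, -0.0199, 0.2627]
tcp_rot: [-0.0, 0.672, 0.741, 0.0]
ft_force: [-0.4, -0.3, -0.2]
finger_gap: 0.0471
finger_force: 0.0
```

Run:
```python
from h import *
c=cams.read_camera("wrist"); cv2.imwrite("pics/w2.png",c["color"][:,:,::-1])
print(proj(c,[.465,-.021,.154]))
plan([.465,-.021,.26],5)
t=cams.read_camera("top"); cv2.imwrite("pics/t2.png",cv2.resize(t["color"][225:345,320:460,::-1],None,fx=5,fy=5,interpolation=cv2.INTER_CUBIC))
```

```text
[322.8 240.3]
heading 5.87 q7 -0.02
shift [-0.0029  0.0048  0.0068] turn [-0.     -0.      0.0024]
```

View pics/w2.png

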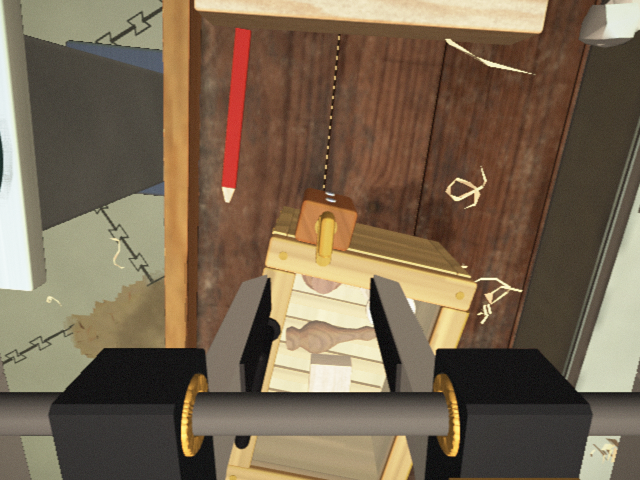

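View pics/t2.png

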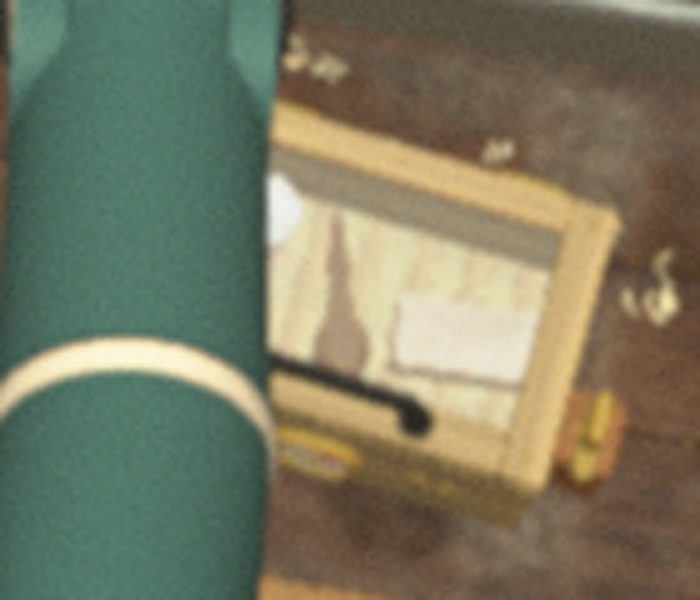

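The top view shows the right fin at (593,437), now along box x and clear of the lid. In the wrist view the left fin spans (326,211) to (324,260), pivot near (325,236), and is almost aligned with the fingers.

Run:
```python
from h import *
c=cams.read_camera("wrist")
p=onz(c,325,236,.154); print(p)
plan([p[0],p[1],.151],5)
```

```text
[ 0.4662 -0.0181  0.154 ]
heading 5.95 q7 -0.01
shift [0.0045 0.0086 0.2793] turn [-0.     -0.      0.0026]
```

Request:
jog_arm(
  increments=[
    [0,0,0.003,0.003,0.008,0.08,0.5],
    [0,0,0.003,0.003,0.008,0.16,0.5],
    [0,0,0.003,0.003,0.008,0.22,0.5],
    [0,0,0.003,0.003,0.008,0.25,0.5],
    [0,0,0.003,0.003,0.008,0.279,0.5],
    [0,0,0.003,0.003,0.008,0.279,0.2],
    [0,0,0.003,0.003,0.008,0.279,0],
    [0,0,0.003,0.003,0.008,0.279,0],
    [0,0,0.003,0.003,0.008,0.279,0],
    [0,0,0.003,0.003,0.008,0.279,0],
  ],
)

```text
t: 6.87
tool_pos: [0.4665, -0.019, 0.152]
tcp_rot: [0.001, 0.678, 0.735, 0.0]
ft_force: [-0.0, 0.5, 0.4]
finger_gap: 0.0174
finger_force: 0.0
```

Request:
jog_arm(
  increments=[
    [0,0,0,0,0,0,0],
    [0,0,0,0,0,0,0],
  ],
)

```text
t: 7.03
tool_pos: [0.4671, -0.0187, 0.1519]
tcp_rot: [0.001, 0.678, 0.735, 0.001]
ft_force: [5.3, 2.0, 2.5]
finger_gap: 0.0097
finger_force: 10.0
```

Request:
jog_arm(
  increments=[
    [0,0,-0.015,0,0,0,0],
    [0,0,-0.03,0,0,0,0],
    [0,0,-0.045,0,0,0,0],
    [0,0,-0.06,0,0,0,0],
    [0,0,-0.075,0,0,0,0],
    [0,0,-0.09,0,0,0,0],
  ],
)

```text
t: 7.53
tool_pos: [0.4668, -0.0188, 0.1518]
tcp_rot: [0.001, 0.444, 0.896, 0.0]
ft_force: [0.5, -0.5, 5.1]
finger_gap: 0.0101
finger_force: 10.0
```

Request:
jog_arm(
  increments=[
    [0,0,-0.015,0,0,0,0],
    [0,0,-0.03,0,0,0,0],
    [0,0,-0.045,0,0,0,0],
    [0,0,-0.06,0,0,0,0],
    [0,0,-0.075,0,0,0,0],
    [0,0,-0.09,0,0,0,0],
    [0,0,-0.105,0,0,0,0],
    [0,0,-0.12,0,0,0,0],
    [0,0,-0.127,0,0,0,0],
    [0,0,-0.127,0,0,0,0],
  ],
)

```text
t: 8.37
tool_pos: [0.4665, -0.0193, 0.1518]
tcp_rot: [0.0, 0.061, 0.998, -0.0]
ft_force: [-2.9, -1.9, 10.5]
finger_gap: 0.0101
finger_force: 10.0
```

Request:
jog_arm(
  increments=[
    [0,0,0,0,0,0,0.4],
    [0,0,0,0,0,0,0.4],
    [0,0,0,0,0,0,0.4],
    [0,0,0,0,0,-0.1,0.4],
    [0,0,0,0,0,-0.2,0.5],
    [0,0,0,0,0,-0.28,0.5],
    [0,0,0,0,0,-0.28,0.5],
  ],
)

```text
t: 8.95
tool_pos: [0.4682, -0.0183, 0.2682]
tcp_rot: [0.003, 0.063, 0.998, -0.001]
ft_force: [-0.3, -0.7, -0.7]
finger_gap: 0.0468
finger_force: 0.0
```

Run:
```python
from h import *
plan([.425,-.155,.26],-7.3)
```

```text
heading 82.82 q7 1.22
shift [ 0.0645 -0.3526  0.0205] turn [0.0007 0.0009 0.2503]
```

Request:
jog_arm(
  increments=[
    [0,0,0.02,0.01,-0.05,0,0.5],
    [0,0,0.039,0.02,-0.1,0,0.5],
    [0,0,0.058,0.03,-0.15,0,0.5],
    [0,0,0.077,0.04,-0.2,0,0.5],
    [0,0,0.096,0.05,-0.25,0,0.5],
    [0,0,0.115,0.06,-0.3,0,0.5],
    [0,0,0.134,0.064,-0.352,0,0.5],
    [0,0,0.153,0.064,-0.352,0,0.5],
    [0,0,0.172,0.064,-0.352,0,0.5],
    [0,0,0.191,0.064,-0.352,0,0.5],
  ],
)

```text
t: 9.78
tool_pos: [0.4229, -0.1556, 0.2631]
tcp_rot: [-0.0, 0.618, 0.786, -0.0]
ft_force: [-0.1, 0.5, 0.4]
finger_gap: 0.0471
finger_force: 0.0
```

Request:
jog_arm(
  increments=[
    [0,0,0.019,0,0,0,0.5],
    [0,0,0.038,0,0,0,0.5],
    [0,0,0.058,0,0,0,0.5],
    [0,0,0.058,0,0,0,0.5],
    [0,0,0.058,0,0,0,0.5],
  ],
)

```text
t: 10.2
tool_pos: [0.423, -0.1552, 0.2631]
tcp_rot: [-0.0, 0.747, 0.665, -0.0]
ft_force: [-0.4, -0.7, -0.2]
finger_gap: 0.0467
finger_force: 0.0
```

Run:
```python
from h import *
c=cams.read_camera("wrist"); cv2.imwrite("pics/w3.png",c["color"][:,:,::-1])
print(proj(c,[.418,-.154,.158]),proj(c,[.467,-.019,.154]))
plan([.418,-.154,.26],-7.3)
```

```text
[312.5 239.1] [366.9  12.4]
heading -6.56 q7 0.08
shift [ 0.0017 -0.0128  0.0078] turn [-0.      0.      0.0021]
```

View pics/w3.png

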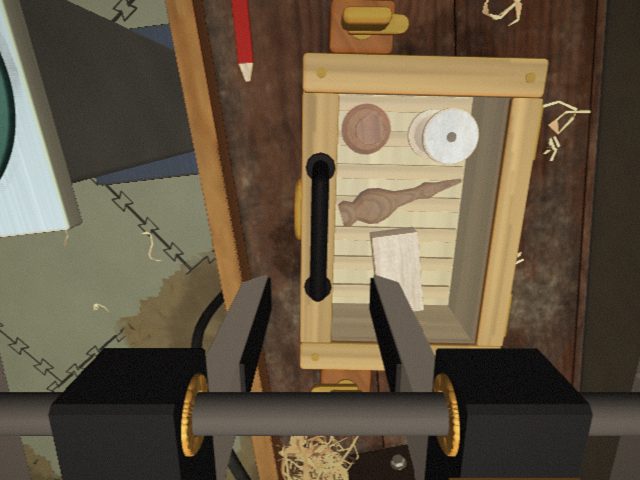

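Both turnbuttons now lie along box x, clear of the lid (left at (370,20), right at (340,388)). The handle bar runs from (320,165) to (318,288), centre about (319,227), and is aligned with the gripper.

Run:
```python
from h import *
c=cams.read_camera("wrist")
p=onz(c,319,227,.155); print(p, p-onz(c,320,165,.155), onz(c,318,288,.155)-p)
d=onz(c,320,170,.155)-onz(c,318,284,.155); print(np.degrees(np.arctan2(-d[0],d[1])))
plan([p[0],p[1],.153],-7.3)
```

```text
[ 0.4233 -0.1469  0.155 ] [-0.0055 -0.0417  0.    ] [-0.0059 -0.0446  0.    ]
-7.6180983286014765
heading -6.58 q7 0.08
shift [ 0.0209 -0.0017  0.2753] turn [-0.     0.     0.002]
```

Request:
jog_arm(
  increments=[
    [0,0,0.002,0.02,-0.002,0.08,0.5],
    [0,0,0.002,0.02,-0.002,0.16,0.5],
    [0,0,0.002,0.02,-0.002,0.22,0.5],
    [0,0,0.002,0.02,-0.002,0.25,0.5],
    [0,0,0.002,0.02,-0.002,0.275,0.5],
    [0,0,0.002,0.02,-0.002,0.275,0.2],
    [0,0,0.002,0.02,-0.002,0.275,0],
    [0,0,0.002,0.02,-0.002,0.275,0],
    [0,0,0.002,0.02,-0.002,0.275,0],
    [0,0,0.002,0.02,-0.002,0.275,0],
  ],
  grip_force=30,
)

```text
t: 11.13
tool_pos: [0.4236, -0.1476, 0.1539]
tcp_rot: [0.001, 0.752, 0.659, 0.0]
ft_force: [0.2, -0.5, -0.1]
finger_gap: 0.0171
finger_force: 0.0
```

Request:
jog_arm(
  increments=[
    [0,0,0,0,0,0,0],
    [0,0,0,0,0,0,0],
    [0,0,0,0,0,0,0],
  ],
  grip_force=50,
)

```text
t: 11.38
tool_pos: [0.4232, -0.1475, 0.1536]
tcp_rot: [0.0, 0.752, 0.659, -0.0]
ft_force: [-4.1, -0.7, 7.9]
finger_gap: 0.0105
finger_force: 50.0
```

Run:
```python
from h import *
o=readout.get_obs(); plan(o["tool_pos"],-7.3); print(o["ft_force"],o["tool_pos"],o["finger_gap"])
# handle path relative: centre 156 mm in front, 44 mm above hinge axis
for a in (.02,.05,.08,.12,.18):
    x=.156*np.cos(a)+.044*-np.sin(-a)*-1; r=np.array([-.156*np.cos(a)+.044*np.sin(a)+.156,.156*np.sin(a)+.044*np.cos(a)-.044]); print(a,r.round(4),(r/.4).round(4))
```

```text
heading -7.57 q7 -0.11
shift [0. 0. 0.] turn [ 0.      0.0001 -0.0007]
[-4.10109298 -0.70001573  7.8931469 ] [ 0.42323869 -0.1474959   0.15362596] 0.01049203509858291
0.02 [0.0009 0.0031] [0.0023 0.0078]
0.05 [0.0024 0.0077] [0.006  0.0194]
0.08 [0.004  0.0123] [0.01   0.0308]
0.12 [0.0064 0.0184] [0.016  0.0459]
0.18 [0.0104 0.0272] [0.026 0.068]
```

Request:
jog_arm(
  increments=[
    [0,0,0,0,0.001,-0.004,0],
    [0,0,0,0,0.002,-0.008,0],
    [0,0,0,0,0.003,-0.012,0],
    [0,0,0,0,0.005,-0.016,0],
    [0,0,0,0,0.006,-0.02,0],
    [0,0,0,0,0.007,-0.024,0],
    [0,0,0,0,0.009,-0.028,0],
    [0,0,0,0,0.01,-0.031,0],
    [0,0,0,0,0.01,-0.031,0],
    [0,0,0,0,0.01,-0.031,0],
  ],
)

```text
t: 12.22
tool_pos: [0.427, -0.148, 0.1655]
tcp_rot: [0.0, 0.752, 0.659, -0.0]
ft_force: [0.8, -3.6, -4.5]
finger_gap: 0.0107
finger_force: 50.0
```

Request:
jog_arm(
  increments=[
    [0,0,0,0,0.003,-0.008,0],
    [0,0,0,0,0.006,-0.016,0],
    [0,0,0,0,0.009,-0.024,0],
    [0,0,0,0,0.012,-0.03,0],
    [0,0,0,0,0.015,-0.036,0],
    [0,0,0,0,0.016,-0.038,0],
    [0,0,0,0,0.016,-0.038,0],
    [0,0,0,0,0.016,-0.038,0],
    [0,0,0,0,0.016,-0.038,0],
    [0,0,0,0,0.016,-0.038,0],
  ],
)

```text
t: 13.05
tool_pos: [0.4333, -0.1488, 0.1807]
tcp_rot: [-0.0, 0.752, 0.659, -0.0]
ft_force: [-1.8, -6.0, -5.8]
finger_gap: 0.0104
finger_force: 50.0
```

Run:
```python
from h import *
c=cams.read_camera("wrist"); s=cams.read_camera("side")
w=c["color"][:,:,::-1]
u=cv2.resize(s["color"][165:265,290:410,::-1],None,fx=4.8,fy=4.8,interpolation=cv2.INTER_CUBIC)
cv2.imwrite("pics/w4.png",np.hstack([cv2.resize(w,(224,480))[:, :0],u]))
cv2.imwrite("pics/w5.png",w)
o=readout.get_obs();print(o["tool_pos"],o["ft_force"],o["finger_gap"])
```

```text
[ 0.43326212 -0.14882837  0.18063276] [ 0.02283101 -5.94021136 -5.48443749] 0.010862337793915834
```

View pics/w5.png

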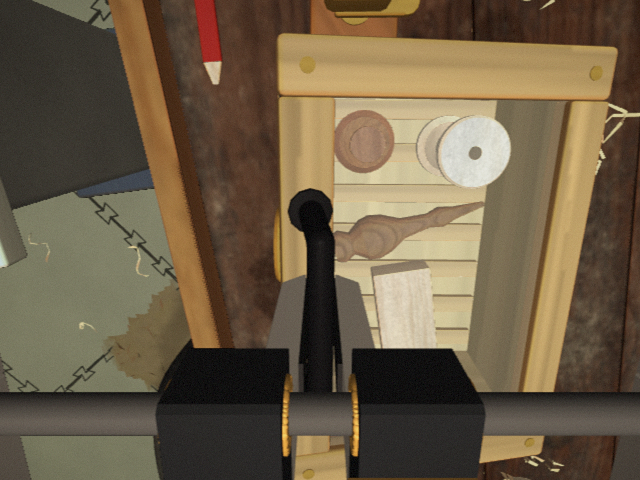

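View pics/w4.png

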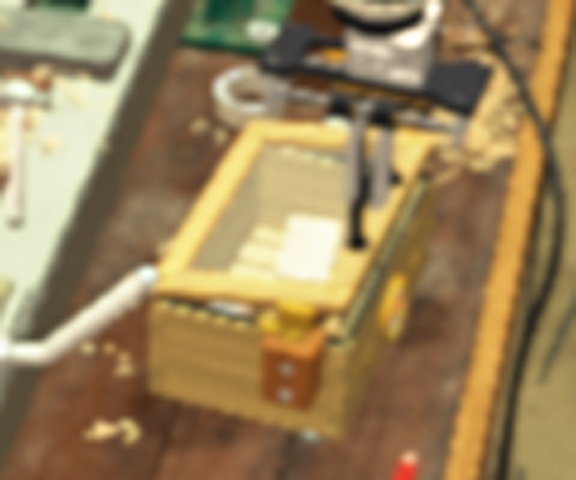

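The lid is raised with a visible gap at the front and the handle is between the fingers. I'll check the opening from the front-left corner, which was at (304,54) when shut and is at (278,35) now.

Run:
```python
from h import *
c=cams.read_camera("wrist")
y=np.radians(-7.4); ex=np.array([np.cos(y),np.sin(y),0]); ey=np.array([-np.sin(y),np.cos(y),0])
mid=np.array([.4468,-.1587,0])-.018*ex  # midpoint of the two pivots, to be checked along x by the handle
h0=np.array([.423,-.148,0]); ax=h0@ex+.156; 
ymid=np.array([.4467,-.158,0])@ey
for a in (0,.1,.14,.16,.18,.2,.22):
    X=ax-.170*np.cos(a)+.014*np.sin(a); Z=.108+.170*np.sin(a)+.014*np.cos(a)
    print(a,proj(c,X*ex+(ymid+.125)*ey+[0,0,Z]),proj(c,X*ex+(ymid-.125)*ey+[0,0,Z]))
```

```text
0 [270.   38.6] [284.2 451.9]
0.1 [270.6  31.6] [285.6 473.3]
0.14 [272.   28.5] [286.9 482.6]
0.16 [273.   26.9] [287.8 487.4]
0.18 [274.1  25.2] [288.8 492.2]
0.2 [275.5  23.5] [290.  497.2]
0.22 [277.1  21.7] [291.3 502.3]
```

Run:
```python
from h import *
c=cams.read_camera("wrist")
o=readout.get_obs(); r1=rot(o["tcp_rot"])
q0=np.array([-0.0,.747,.665,-0.]);q0/=np.linalg.norm(q0); r0=rot(q0)
c0=dict(c); c0["origin"]=np.array([.423,-.1552,.2627])+r0.apply(r1.inv().apply(c["origin"]-o["tool_pos"]))
m=(r0*r1.inv()*rot(c["rotation"])).as_matrix(); c0["rotation"]=m
A,B=onz(c0,321,72,.122),onz(c0,315,356,.122); L=np.linalg.norm(A-B); print(A,B,L)
for z in (.122,.13,.14,.145,.15,.155):
    a,b=onz(c,307,65,z),onz(c,308,473,z); print(z,np.linalg.norm(a-b).round(4),a,b)
```

```text
[ 0.4366 -0.0456  0.122 ] [ 0.4057 -0.2668  0.122 ] 0.2233478229130519
0.122 0.2555 [ 0.4407 -0.0434  0.122 ] [ 0.4053 -0.2964  0.122 ]
0.13 0.2461 [ 0.4408 -0.0444  0.13  ] [ 0.4067 -0.2881  0.13  ]
0.14 0.2345 [ 0.4409 -0.0455  0.14  ] [ 0.4084 -0.2777  0.14  ]
0.145 0.2286 [ 0.441  -0.0461  0.145 ] [ 0.4093 -0.2725  0.145 ]
0.15 0.2228 [ 0.441  -0.0467  0.15  ] [ 0.4102 -0.2674  0.15  ]
0.155 0.217 [ 0.4411 -0.0473  0.155 ] [ 0.411  -0.2622  0.155 ]
```

The screws have risen about 27.5 mm at roughly 157 mm from the hinge, so the front edge is about 30 mm open. I'm handing the job in.

```bash
python3 -c "
from cell import order
print(order.close_job())"
```

```text
the job is handed in; nothing more can be done
None
```

I turned both turnbuttons clear and pulled the lid free of its seal. The job is handed in with the arm still holding the lid by its handle, its front edge about 3 cm open by camera measurement.

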